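# Release the blue racer from the roll-test ramp

## Task

Send the blue racer down the test ramp: press down the paddle of the rocker lever that lifts the gate in front of it, keep the gate up until the whole car has rolled out from under it, then let the paddle come back up so that the gate is shut behind it, with the blue racer resting against the buffer at the foot of the ramp. Work only the paddle: do not touch either car or the gates, keep the red racer waiting behind its own shut gate, and leave everything else on the table as it stands.

Things in the scene. Friction and masses are not known exactly. Their poses are not given: they have to be found in the camera images.
- ramp: Fixed two-lane ramp, black with a slot per lane. Origin on the table under the start line, midway between the lanes; x uphill, y across to the paddles. Lane centres y = +40 mm (near), -40 (far). Gates at x = 0, surface there 47 above the table; 8 deg slope from x = 200 down to a buffer at x = -262. Lever stanchion at y = 130, 109 high; paddles at y = 208, x = -50 (near lane's), +50 (far's).
- blue_racer: Blue 1:32 slot racer with a white stripe, 130 long x 58 wide x 28 tall, on free-rolling wheels in its lane. Origin: centre of its underside, on the running surface; own -x is its nose. Waits in either lane, nose at the gate; rolls down by itself once the gate is up, in 1 to 3 s, to rest at the buffer (origin near ramp x = -195 mm). Out from under the gate when its origin is past ramp x = -75.
- red_racer: Red 1:32 slot racer with a yellow stripe, 130 long x 58 wide x 28 tall, on free-rolling wheels in its lane. Origin: centre of its underside, on the running surface; own -x is its nose. It waits in the other lane and has to stay there.
- near_lever (a joint): Angle of the rocker lever that lifts the near lane's gate (lane nearer to the paddles). 0 = gate shut (rest), 0.45 rad = paddle fully down on its stop, gate fully up. A spring shuts it when let go; about 5 N on the paddle holds it fully down. A car passes under from about 0.23 rad up.
- far_lever (a joint): Angle of the rocker lever that lifts the far lane's gate (lane farther from the paddles). 0 = gate shut (rest), 0.45 rad = paddle fully down on its stop, gate fully up. A spring shuts it when let go; about 5 N on the paddle holds it fully down. A car passes under from about 0.13 rad up.
- near_paddle (a point): Centre of the top face of the paddle of the near lane's lever (yellow plate with black rubber top, 34 along the ramp x 38), on the robot's side of the ramp, 105 above the table at rest. The paddle swings on a 78 mm arm about the pivot on its ramp side (ramp y = 130, 95 high): fully pressed it is 34 lower and tilted 26 deg. Open space around and above.
- far_paddle (a point): Centre of the top face of the paddle of the far lane's lever (yellow plate with black rubber top, 34 along the ramp x 38), on the robot's side of the ramp, 105 above the table at rest. The paddle swings on a 78 mm arm about the pivot on its ramp side (ramp y = 130, 95 high): fully pressed it is 34 lower and tilted 26 deg. Open space around and above.
- near_gate: Yellow stop blade, 24 wide x 3 thick, hanging from the near lever's end across the near lane in front of the waiting car's nose. Origin on the lever's pivot axis, not on the blade.
- far_gate: Yellow stop blade, 24 wide x 3 thick, hanging from the far lever's end across the far lane in front of the waiting car's nose. Origin on the lever's pivot axis, not on the blade.
- pit_wall: White plastic pit wall section with red top edge, 160 x 30 x 47, loose, stands on the table. Origin: centre of underside. Leave alone.
- beacon: Yellow plastic timing beacon, 52 square base, 103 tall, loose. Origin: centre of underside. Leave alone.
- joiner_tool: Flat steel track joiner tool, 110 x 30 x 7, loose on the table. Origin: centre of underside. Leave alone.
- oil_bottle: Small clear oil bottle with red cap, 30 diameter, 62 tall, loose. Origin: centre of underside. Leave alone.
- screwdriver: Screwdriver, 150 long, lying loose on the table. Leave alone.
- floodlight: Chrome floodlight post locked in its twist socket, fixed, 225 tall, base 56 diameter. Origin: centre of underside. Keep clear.
There are look-alikes about, which are no part of the job. Leave any orange or turquoise look-alike of the blue_racer alone.

How it is judged:
By the outcome, as a careful person would: the job done as asked, in the order asked, and still so for the second after the job is handed in, with the robot touching nothing.
It also fails if it takes over 32 s, if anything falls off the work surface, if the arm or the gripper's body presses on something with over 40 N, if the wrist force passes 120 N, or if a joint passes its speed limit or range.

## Robot

A 7-joint arm with a two-finger parallel gripper is mounted at the origin on the work surface. World frame = base frame: x ahead of the robot, y to its left, z up, the work surface at z = 0. Lengths are in mm, angles in rad, forces in N, time in s.
With the tool pointing down it reaches from about 425 to 925 mm from the base axis. Payload 6.8 kg.
Tool frame: the origin (TCP) lies between the finger pads; the fingertips stand r.tips_ahead ahead of it and the grasp point (between the pads) lies 8 mm behind it (r.tips_ahead is the distance from the TCP to the fingertips, in mm); z points along the fingers, y is the line along which they close (so a half turn about z gives the same grasp; the last joint's range is limited). The gripper opens to 85 mm and grips with 20 to 120 N. Pads are 22 mm wide; open, the fingers measure 114 mm over their backs; the gripper's body (76 mm by 85 mm) begins 54 mm behind the grasp point. The pads swing forward as they close: fully open they stand 13 mm farther back than shut.
Start: joints at [-1.415, 0.477, 0.022, 1.555, -0.011, 1.109, -0.083], TCP at [176.002, 651.668, 216.708] pointing down, gripper open.
Joint ranges: [-2.96, 2.96], [-0.34, 2.1], [-1.41, 1.46], [0.24, 2.44], [-1.37, 4.51], [0.17, 1.92], [-2.96, 2.96]. Speed limits (rad/s): [2.39, 2.39, 3.14, 3.14, 3.14, 3.14, 3.14].

## Interface

Orientations are given as a unit quaternion [x, y, z, w].
In Python, from plant import r, vision, nets gives the robot as it stands.
- The arm moves only by the tool servo_tool, never from a script. Its argument "motion" is text: rows parted by semicolons, each of 7 numbers parted by spaces: the gripper's target within -1 to 1 (fully open at 1, half-way at 0, shut at -1), then the shift along the tool's x, y, z in cm, then the turn, a rotation vector about the tool's x, y, z in rad. A call has 1 to 12 rows; each row is the pose to reach, as a shift and turn from the pose commanded when the call began, along the tool's axes at that moment; what a row does not reach only later rows make up. A row lasts 1/12 s, in which the tool goes at most 41.7 mm and 7.16 degrees, less where a joint would pass 70% of its speed; a pose out of reach is approached as far as the arm can. A call with a gripper value outside its range is refused whole. The fingers move at their own pace and stop on an object; the grip force is fixed at half the most. Time passes only in rows, so rows that repeat a pose let the fingers close. It gives the time, the measured TCP pose, the force, the opening and the grip force at its end, in the units of the state.
- r.read_state(): the state, without advancing time (a new reading comes with each control period).
- vision.get_image(name): name is "scene" or "top" or "wrist"; returns (picture, depth): 420x560x3 uint8, red, green, blue; 420x560 float32, mm along the optical axis (not along the pixel's ray), 0 where there is no reading.
- vision.camera_params(name): a dict with "fx", "fy", "cx", "cy" (pixels), "rvec" (rotation vector, rad) and "tvec" (3), from world to camera coordinates, as OpenCV has them. Camera axes: x right, y down, z forward; pixel columns grow to the right and rows downward; lengths in mm; the calibration is good to about 2 mm. A picture is of the moment at which its call begins: read the wrist's pose just before it. camera_params takes no time and is no camera call; for the wrist camera it gives the pose at the moment of the call.
- r.sign_off(): hands the job in; it is judged then, once.
Trained networks look in the newest picture that a camera, given by its name, has taken for a name from the list of things; names that differ only in an ending like _2 or _b are one class to them, and where a whole thing is asked for, a point or a joint stands for the part that bears it (a point fixed in the world has none). Each returns a list of dicts, best first, with "score" (0 to 1); they miss things now and then, are a little off and sometimes report something else, mostly with a low value. They report only what shows in the picture. A call takes as long as a camera call. They do not tell look-alikes from the thing itself.
- nets.cut_out(query, camera): "mask" (420x560 bool, what is visible of it) and "rect" ([left, top, right, bottom] in pixels, round what is visible of it).
- nets.pinpoint(query, camera): "centre" ([column, row] in pixels: a listed point, or the origin of a listed thing).
The state is a dict: "t": time; "qpos": joint angles; "qd": joint speeds; "joint_torque": joint torques, N m; "tool_pos": TCP position; "ee_rot": TCP orientation; "force": force on the tool from outside, world axes, zero at the start; "ft_torque": the same for the moment, N m; "width": finger opening in mm; "grasp_force": force on a finger pad.
Only numpy, scipy, OpenCV 4.12 (cv2) and the standard library are available. Lean on these libraries where they do the work, as an engineer would, in place of code of your own. Each camera call takes 0.05 s, during which the arm holds its last target. There are 200 camera calls.

## Working session

There is one attempt and no reset: what is moved stays moved. The work goes in short steps, Python scripts to look and compute and a tool call to move; the robot and the scene stay as the last step left them, time stands still between calls to the robot, and variables do not carry over. Pictures are saved under pics/ and viewed, at most 10 in all, crops included, and the job is handed in when it is done.

Besides the shell and the picture viewer there is one more tool, called after "Call:" as name(argument=value, ...) on one line, values as JSON. servo_tool: Moves the arm, as the interface text tells. Its arguments: {"type":"object","properties":{"motion":{"type":"string"}},"required":["motion"]}

```bash
mkdir -p pics; cat > h.py <<'E'
import numpy as np, cv2
from plant import r, vision, nets
def P(name,u,v,d):
    c=vision.camera_params(name); R=cv2.Rodrigues(np.array(c["rvec"],float))[0]
    p=np.array([(u-c["cx"])/c["fx"]*d,(v-c["cy"])/c["fy"]*d,d]); return R.T@(p-np.array(c["tvec"]).ravel())
def dep(D,u,v):
    w=D[int(v)-2:int(v)+3,int(u)-2:int(u)+3]; w=w[w>0]; return np.median(w) if w.size else 0
E
python3 - <<'E'
from h import *
ims={}
for n in("scene","top"):
    im,D=vision.get_image(n); cv2.imwrite(f"pics/{n}0.png",im[:,:,::-1])
    for q in("near_paddle","far_paddle","blue_racer","red_racer","near_gate","far_gate","ramp"):
        for k in nets.pinpoint(q,n)[:3]:
            u,v=k["centre"]
            try: p=P(n,u,v,dep(D,u,v)).round()
            except Exception as e: p=None
            print(n,q,round(k["score"],2),np.round(k["centre"]),p)
s=r.read_state();print(s["t"],s["tool_pos"],s["ee_rot"],s["width"],r.tips_ahead)
E
```

```text
scene near_paddle 0.8 [228. 208.] [ 462. -109.  104.]
scene far_paddle 0.71 [256. 192.] [456. -31. 102.]
scene blue_racer 0.91 [190. 212.] [ 362. -170.   22.]
scene blue_racer 0.85 [332. 265.] [709.   4.  83.]
scene blue_racer 0.62 [406. 221.] [688. 259.  19.]
scene red_racer 0.75 [313. 240.] [640.   1.  99.]
scene ramp 0.95 [299. 281.] [684. -66.  45.]
scene ramp 0.73 [181. 288.] [ 540. -289.   24.]
top near_paddle 0.96 [319. 250.] [ 463. -128.  104.]
top far_paddle 0.67 [276. 254.] [455. -19. 105.]
top blue_racer 0.95 [331. 294.] [ 348. -168.   27.]
top blue_racer 0.8 [171. 172.] [675. 266.  26.]
top blue_racer 0.75 [265. 159.] [701.   9.  84.]
top red_racer 0.55 [263. 191.] [615.  16.  84.]
top ramp 0.73 [285. 179.] [655. -44.  50.]
0.8 [176.03887704 651.69307957 216.76708583] [1.31553778e-01 9.91309032e-01 7.70648300e-05 5.43315088e-06] 85.55652252900241 11.0
```

View pics/scene0.png

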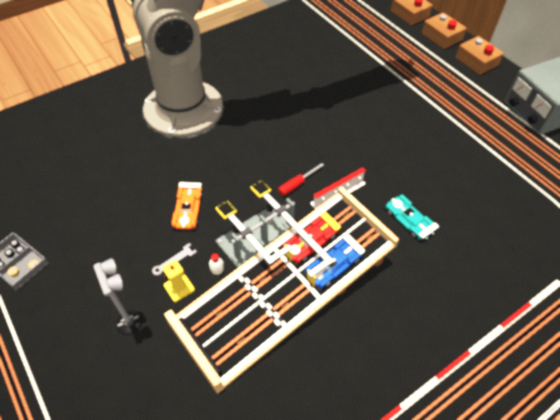

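View pics/top0.png

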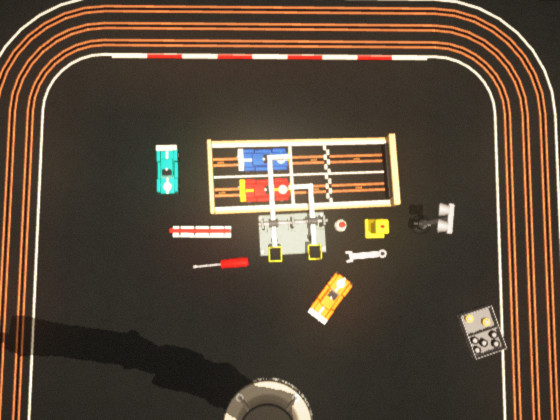

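The blue racer is in the far lane: top (265,159), with red in the near lane at (263,191). Look-alikes are turquoise at top (167,170) and orange at (330,297). Candidate paddles are top (275,254) and (314,252). I'll check which lever reaches blue's gate in a crop.

```bash
python3 - <<'E'
from h import *
n="top"; im,D=vision.get_image(n)
cv2.imwrite("pics/crop1.png",cv2.resize(im[125:275,200:350,::-1],(600,600),interpolation=cv2.INTER_CUBIC))
hsv=cv2.cvtColor(im,cv2.COLOR_RGB2HSV)
for (u,v) in((275,254),(314,252)):
    m=np.zeros(im.shape[:2],np.uint8); w=np.s_[v-13:v+13,u-13:u+13]
    m[w]=cv2.inRange(hsv,(20,100,80),(38,255,255))[w]
    pts=cv2.findNonZero(m); (c,sz,a)=cv2.minAreaRect(pts); print(c,sz,a,dep(D,*c),P(n,*c,dep(D,*c)).round(1))
for uv in((265,159),(263,191)): print(P(n,*uv,dep(D,*uv)).round())
c=vision.camera_params("wrist")
from scipy.spatial.transform import Rotation as Ro
print(Ro.from_quat(r.read_state()["ee_rot"]).as_matrix().round(3))
E
```

```text
(275.0, 254.0) (16.0, 14.0) 90.0 1125.0795 [454.3 -16.8 104.5]
(314.5, 252.0) (16.0, 15.0) 90.0 1126.5135 [ 459.7 -116.1  103.9]
[700.  10.  85.]
[616.  15.  85.]
[[-0.965  0.261  0.   ]
 [ 0.261  0.965  0.   ]
 [-0.     0.    -1.   ]]
```

View pics/crop1.png

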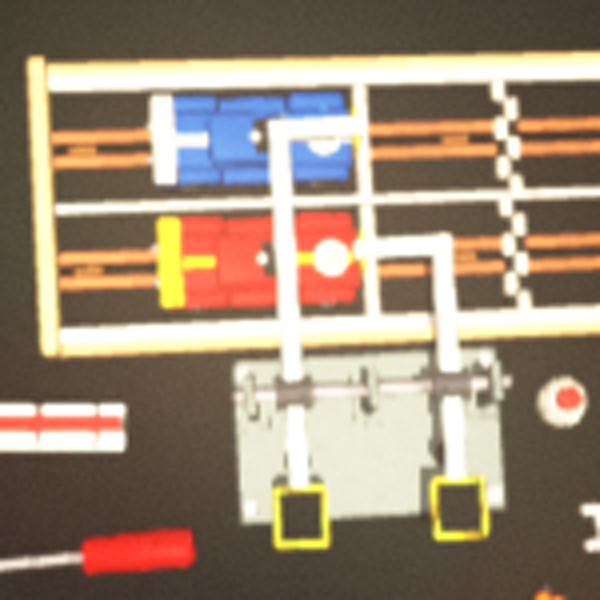

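The crop settles it: the left paddle (crop 300,517; top 275,254) drives the long lever to blue's far-lane gate, with its centre at about (454,-17,105). Now I'll move there with the fingers shut.

Call:
servo_tool(motion="-1 -32 -24.7 1.7 0 0 -0.318; -1 -32 -24.7 1.7 0 0 -0.318; -1 -32 -24.7 1.7 0 0 -0.318; -1 -32 -24.7 1.7 0 0 -0.318; -1 -32 -24.7 1.7 0 0 -0.318; -1 -32 -24.7 1.7 0 0 -0.318; -1 -32 -24.7 1.7 0 0 -0.318; -1 -32 -24.7 1.7 0 0 -0.318; -1 -32 -24.7 1.7 0 0 -0.318; -1 -32 -24.7 1.7 0 0 -0.318; -1 -32 -24.7 1.7 0 0 -0.318; -1 -32 -24.7 1.7 0 0 -0.318")

```text
t: 1.85
tool_pos: [421.9, 327.9, 199.9]
ee_rot: [-0.025, 1.0, -0.0, 0.0]
force: [0.0, 0.2, 0.4]
width: -0.2
grasp_force: 0.0
```

Call:
servo_tool(motion="-1 -1.5 -34.6 5 0 0 0; -1 -1.5 -34.6 5 0 0 0; -1 -1.5 -34.6 5 0 0 0; -1 -1.5 -34.6 5 0 0 0; -1 -1.5 -34.6 5 0 0 0; -1 -1.5 -34.6 5 0 0 0; -1 -1.5 -34.6 5 0 0 0; -1 -1.5 -34.6 5 0 0 0; -1 -1.5 -34.6 5 0 0 0; -1 -1.5 -34.6 5 0 0 0; -1 -1.5 -34.6 5 0 0 0; -1 -1.5 -34.6 5 0 0 0")

```text
t: 2.85
tool_pos: [454.6, -12.7, 149.9]
ee_rot: [-0.029, 1.0, 0.0, 0.0]
force: [0.5, -0.4, -0.2]
width: 0.1
grasp_force: 0.0
```

```bash
python3 - <<'E'
from h import *
a=vision.get_image("scene")[0]; b,D=vision.get_image("wrist")
cv2.imwrite("pics/p2.png",np.hstack([cv2.resize(a[120:300,160:400],(400,300)),cv2.resize(b,(400,300))])[:,:,::-1])
for q in("far_paddle","near_paddle"):
    for k in nets.pinpoint(q,"wrist")[:2]:
        u,v=k["centre"]; print(q,k["score"],k["centre"],P("wrist",u,v,dep(D,u,v)).round(1))
print(r.read_state()["tool_pos"], r.tips_ahead)
E
```

```text
near_paddle 0.71 [109.4, 232.0] [ 460.4 -118.7  104.4]
[454.39744128 -13.30503961 149.81583029] 11.0
```

View pics/p2.png

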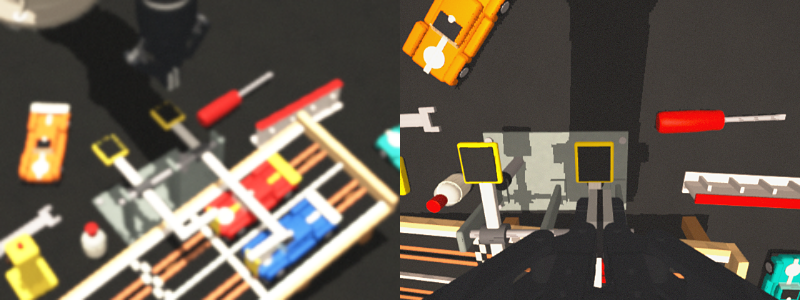

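Picture: the gripper hovers over the far paddle (wrist panel 594,162), with both cars waiting. Pressing now.

Call:
servo_tool(motion="-1 0 -0.4 2.5 0 0 0; -1 0 -0.4 4 0 0 0; -1 0 -0.4 5 0 0 0; -1 0 -0.4 6.1 0 0 0; -1 0 -0.4 6.1 0 0 0; -1 0 -0.4 6.1 0 0 0; -1 0 -0.4 6.1 0 0 0; -1 0 -0.4 6.1 0 0 0; -1 0 -0.4 6.1 0 0 0; -1 0 -0.4 6.1 0 0 0")

```text
t: 3.88
tool_pos: [454.8, -18.8, 89.1]
ee_rot: [-0.027, 1.0, 0.0, 0.0]
force: [0.5, 0.2, 0.4]
width: 0.1
grasp_force: 0.0
```

```bash
cat > look.py <<'E'
from h import *
import sys
im,D=vision.get_image("top"); cv2.imwrite(f"pics/{sys.argv[1]}.png",cv2.resize(im[110:290,160:430,::-1],(780,520)))
o=np.array([454.3,-16.8])-50*np.array([-.054,.9985])-208*np.array([-.9985,-.054])
hsv=cv2.cvtColor(im,cv2.COLOR_RGB2HSV)
for nm,lo,hi in(("blue",(105,120,60),(125,255,255)),("red",(0,150,90),(6,255,255))):
    m=cv2.inRange(hsv,lo,hi); m[:135]=0; m[212:]=0; m[:,:200]=0; m[:,405:]=0
    v,u=np.nonzero(m)
    for uu in(u.min(),u.max(),np.median(u)):
        p=P("top",uu,np.median(v),dep(D,np.median(u),np.median(v)))[:2]-o
        print(nm,(p@np.array([-.054,.9985])).round(),(p@np.array([-.9985,-.054])).round())
s=r.read_state();print(s["t"],s["tool_pos"],s["force"])
E
python3 look.py p3
```

```text
blue 112.0 -46.0
blue 6.0 -41.0
blue 76.0 -45.0
red 117.0 42.0
red 6.0 48.0
red 75.0 44.0
3.9333 [454.6746002  -18.8673082   89.04236281] [-1.34477394  0.07807222  0.42602029]
```

View pics/p3.png

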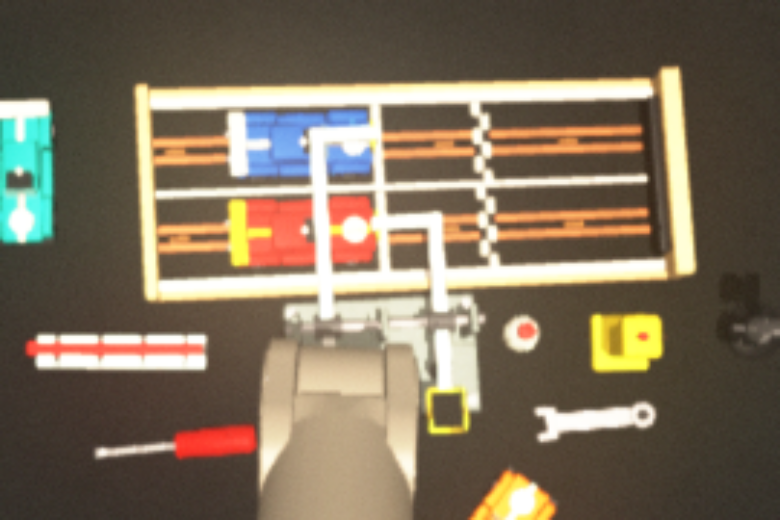

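Blue hasn't moved and there is no contact force. I'll look from the side and the wrist.

```bash
python3 - <<'E'
from h import *
a,Ds=vision.get_image("scene"); b,D=vision.get_image("wrist")
cv2.imwrite("pics/p4.png",np.hstack([cv2.resize(a[165:265,200:300],(400,400),interpolation=cv2.INTER_CUBIC),cv2.resize(b[150:430,140:420],(400,400))])[:,:,::-1])
print(b[150:430].shape)
s=r.read_state();print(s["t"],s["tool_pos"],s["force"],s["width"])
np.save("d.npy",D); np.save("b.npy",b)
E
```

```text
(270, 560, 3)
4.0333 [454.55396339 -18.89255147  88.87903865] [-0.75863379  0.08837067 -0.22989129] -0.20694081821280366
```

View pics/p4.png

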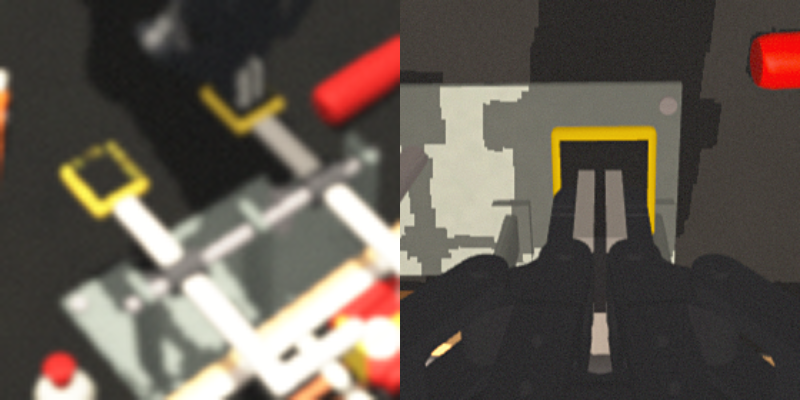

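```bash
python3 - <<'E'
from h import *
D=np.load("d.npy")
# crop scale: 280px wide->400 (0.7), 270 rows->400 (0.675)
f=lambda x,y:(140+(x-400)*.7,150+y*.675)
for nm,x,y in(("rubber",600,150),("rubber2",570,155),("rubberR",640,170),("rimtop",600,133),("tipL",585,174),("tipL2",585,195),("tipR",615,174),("tipR2",617,210),("base",610,100)):
    u,v=f(x,y); w=D[int(v)-1:int(v)+2,int(u)-1:int(u)+2]; d=np.median(w); print(nm,d,P("wrist",u,v,d).round(1))
E
```

```text
rubber 159.67636 [440.2 -19.9 100.9]
rubber2 159.76027 [442.2 -29.3 101.4]
rubberR 161.14781 [446.   -6.9 101.6]
rimtop 160.34747 [435.6 -20.2  98.6]
tipL 152.90265 [444.1 -24.3 109.4]
tipL2 141.43593 [443.9 -24.  121.4]
tipR 152.36687 [443.4 -15.3 109.8]
tipR2 134.4302 [443.5 -15.3 128.9]
base 256.94196 [459.2 -13.6   4.7]
```

The paddle is still at rest (z≈101) and the wrist depth puts the visible fingertips at about z 105–109. So the tips end higher than the nominal frame says. I'll keep descending while watching the force.

Call:
servo_tool(motion="-1 0 0 0.5 0 0 0; -1 0 0 1 0 0 0; -1 0 0 1.5 0 0 0; -1 0 0 1.5 0 0 0")

```text
t: 4.37
tool_pos: [454.8, -18.9, 73.2]
ee_rot: [-0.027, 1.0, -0.0, 0.0]
force: [-0.0, 0.6, 5.7]
width: 0.1
grasp_force: 2.2
```

Call:
servo_tool(motion="-1 0 0 0.5 0 0 0; -1 0 0 1 0 0 0; -1 0 0 1.3 0 0 0; -1 0 0 1.3 0 0 0; -1 0 0 1.3 0 0 0; -1 0 0 1.3 0 0 0")

```text
t: 4.87
tool_pos: [455.8, -18.8, 61.2]
ee_rot: [-0.027, 1.0, 0.0, 0.001]
force: [0.9, 0.3, 6.1]
width: 0.3
grasp_force: 2.4
```

```bash
python3 look.py p5
```

```text
blue -72.0 -38.0
blue -178.0 -33.0
blue -117.0 -36.0
red 117.0 42.0
red 6.0 48.0
red 75.0 44.0
4.9167 [455.76211968 -18.84021081  61.27929453] [-0.29342091  0.08606005  5.3850796 ]
```

Blue is rolling and already past −75 (origin about −120), and red is still. I'll hold a moment longer, then ease the paddle back up.

Call:
servo_tool(motion="-1 0 0 0 0 0 0; -1 0 0 0 0 0 0; -1 0 0 0 0 0 0; -1 0 0 0 0 0 0; -1 0 0 -1 0 0 0; -1 0 0 -2 0 0 0; -1 0 0 -3 0 0 0; -1 0 0 -4.5 0 0 0; -1 0 0 -7 0 0 0; -1 0 0 -10 0 0 0; -1 0 0 -10 0 0 0; -1 0 0 -10 0 0 0")

```text
t: 5.92
tool_pos: [456.0, -18.7, 162.9]
ee_rot: [-0.027, 1.0, 0.0, 0.002]
force: [-1.0, 0.1, -0.9]
width: 0.1
grasp_force: 0.0
```

Call:
servo_tool(motion="-1 0 12 -5 0 0 0; -1 0 12 -5 0 0 0; -1 0 12 -5 0 0 0; -1 0 12 -5 0 0 0; -1 0 12 -5 0 0 0; -1 0 12 -5 0 0 0; -1 0 12 -5 0 0 0; -1 0 12 -5 0 0 0; -1 0 12 -5 0 0 0; -1 0 12 -5 0 0 0")

```text
t: 6.75
tool_pos: [447.8, 99.9, 210.3]
ee_rot: [-0.026, 1.0, -0.0, -0.0]
force: [-0.0, -0.1, -0.5]
width: 0.2
grasp_force: 0.0
```

```bash
python3 look.py p6; python3 - <<'E'
from h import *
D=vision.get_image("top")[1]
for uv in((275,254),(314,252)): print(P("top",*uv,dep(D,*uv)).round(1))
E
```

```text
blue -146.0 -40.0
blue -253.0 -34.0
blue -191.0 -37.0
red 117.0 42.0
red 6.0 48.0
red 75.0 44.0
6.8 [447.86596725 100.15528856 210.38556243] [ 0.46642448  0.44108305 -0.22492519]
[454.3 -16.8 104.1]
[ 459.7 -114.7  104.8]
```

View pics/p6.png

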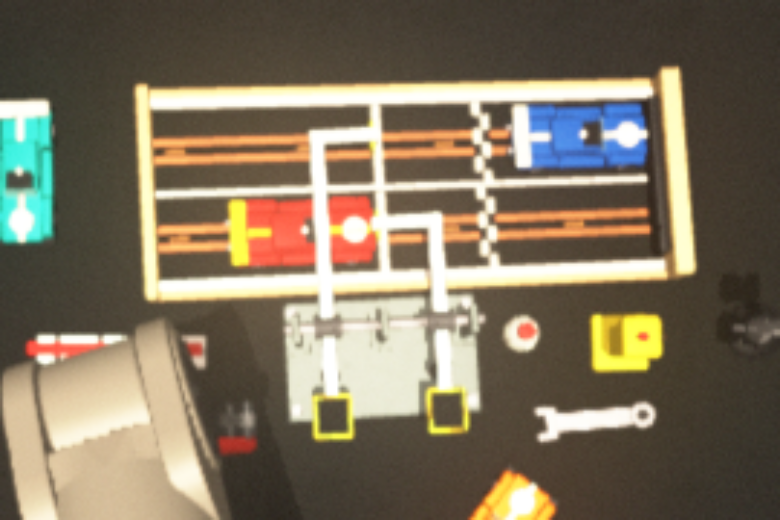

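Blue rests at the buffer (580,135), the far gate is shut, both paddles are up at z≈104, and red is unmoved. One short wait to confirm it has settled, then I'll hand in.

Call:
servo_tool(motion="-1 0 0 0 0 0 0; -1 0 0 0 0 0 0; -1 0 0 0 0 0 0; -1 0 0 0 0 0 0; -1 0 0 0 0 0 0; -1 0 0 0 0 0 0; -1 0 0 0 0 0 0; -1 0 0 0 0 0 0")

```text
t: 7.52
tool_pos: [447.9, 100.9, 210.7]
ee_rot: [-0.027, 1.0, 0.0, 0.0]
force: [-0.8, 0.3, 0.5]
width: 0.1
grasp_force: 0.0
```

```bash
python3 look.py p7 && python3 -c "from plant import r; print(r.sign_off())"
```

```text
blue -145.0 -39.0
blue -253.0 -34.0
blue -191.0 -37.0
red 117.0 42.0
red 6.0 48.0
red 75.0 44.0
7.5667 [447.97841763 100.94471396 210.70907485] [-0.28012096 -0.52398014 -0.04413212]
the job is handed in; nothing more can be done
None
```

I sent the blue racer down the far lane; it now rests against the buffer with its gate shut behind it, red is still behind its own shut gate, and the job was handed in at about 7.6 s.

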